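# Hang a small loudspeaker level in front of the measuring microphone

### The job

Hang the small loudspeaker from the arm of the laboratory stand for a measurement: put the arm through whichever hole of its flying bar lets it hang level, with its front (the side with the driver) facing the measuring microphone, and let go so that it hangs still. Do not touch the microphone, and leave the other things on the bench where they are.

Things in the scene. Friction and masses are not known exactly. Their poses are not given: they have to be found in the camera images.
- speaker: Small wooden loudspeaker standing on the bench, a steel flying bar upright on its top. Origin: centre of the cabinet's underside; z up, -x out of the front (black driver), +x to the rear. Cabinet 94 deep (x -47 to 47), 84 wide, 150 high; with its driver 0.45 kg, centre of mass at x -3, y 0, z 75. (The weights vary, all by one factor. All sizes here and below in mm.)
- bar_top (a point): Middle of the flying bar's top edge: x 43, y 0, z 196 in the speaker's frame. The bar is a steel plate 8 thick (y -4 to 4), 180 long (x -47 to 133: flush with the front, sticking out behind the cabinet), 46 high (z 150 to 196), 0.41 kg, centre of mass at its middle (x 43, z 173). The plain strip, 22 high, along its top can be pinched from above.
- hole_front (a point): Centre of the foremost of seven equal round holes, diameter 18, in a row through the bar (axis y): x -29, y 0, z 165 in the speaker's frame. The others follow every 24: x -5, 19, 43, 67, 91, 115. Hung by one hole, the speaker turns until its common centre of mass is below the arm: level by one hole only, some 20 to 25 degrees askew by the holes next to it.
- stand: Laboratory stand, fixed to the bench: base plate 220 x 140 x 14 (x -190 to 30), upright rod of diameter 16, 252 high, clamp block 30 x 26 x 26 near its top (top face at 247), round hook arm. Origin: on the rod's axis at bench height. z up; the arm points level along -x, its axis 240 above the bench.
- hook_seat (a point): Point on the arm's axis where things should hang: 90 from the rod's axis, 240 above the bench, axes as the stand's. The arm is a smooth steel bar of diameter 8, level for another 45 towards -x; there its tip bends up so that nothing slides off (top of the tip 4.5 higher than the arm's, end of the arm 55 from here).
- mic: Measuring microphone on a foot, fixed to the bench, pointing straight up: round foot of diameter 100, 12 high, thin stem, slim metal microphone 13 in diameter, 145 high in all. Origin: centre of the foot's underside. It stands about 260 to one side of the hook seat, sometimes to the stand's +y side and sometimes to its -y side.
- mic_tip (a point): Top of the microphone, 145 above the bench.
- speaker_front (a point): Middle of the loudspeaker's front face, 75 above its underside, at x = -47 in its frame.
- decade_box: Grey resistance box 100 x 120 x 63 with six black knobs on top; stands on the side of the stand where the microphone is not. Bystander. Origin: centre of the underside.
- multimeter: Black hand-held multimeter lying on its back, 165 x 80 x 35. Bystander. Origin: centre of the underside.
- calibrator: Aluminium sound calibrator, an upright stepped cylinder of diameter 52, 82 high. Bystander. Origin: centre of the underside.
- spare_driver: Spare loudspeaker driver lying face down, diameter 110, 56 high. Bystander. Origin: centre of the underside.
- solder_reel: Grey reel standing on end, diameter 60, 45 high. Bystander. Origin: centre of the underside.
- screwdriver: Screwdriver with a black handle, about 200 long, lying near the far edge of the bench. Bystander. Origin: near its middle, at bench height.
Not all that is in view belongs to the job. Leave any purple or red look-alike of the mic alone.

How it is judged:
By the outcome, as a careful person would: the job done as asked, in the order asked, and still so for the second after the job is handed in, with the robot touching nothing.
It also fails if it takes over 51 s, if anything falls off the work surface, if the arm or the gripper's body presses on something with over 40 N, if the wrist force passes 120 N, or if a joint passes its speed limit or range.

### The arm

A 6-joint arm with a two-finger parallel gripper is mounted at the origin on the work surface. World frame = base frame: x ahead of the robot, y to its left, z up, the work surface at z = 0. Lengths are in m, angles in rad, forces in N, time in s.
With the tool pointing down it reaches from about 0.35 to 0.85 m from the base axis. Payload 8.1 kg.
Tool frame: the origin (TCP) lies on the mounting face of the last link; the fingertips stand 186 mm ahead of it and the grasp point (between the pads) lies 167 mm ahead of it; z points along the fingers, y is the line along which they close (so a half turn about z gives the same grasp; the last joint's range is limited). The gripper opens to 93 mm and grips with 3 to 60 N. Pads are 15 mm wide; open, the fingers measure 128 mm over their backs; the gripper's body (75 mm by 188 mm) begins 65 mm behind the grasp point.
Start: joints at [1.178, 0.13, 1.488, -0, 1.523, -0.085], TCP at [0.182, 0.572, 0.405] pointing down, gripper open.
Joint ranges: [-2.96, 2.96], [-0.89, 2.26], [0.02, 2.5], [-1.34, 4.48], [0, 2.73], [-2.66, 2.66]. Speed limits (rad/s): [2.39, 2.39, 2.79, 3.14, 3.14, 3.14].

### API

Orientations are given as a rotation vector (axis times angle).
In Python, from plant import * gives the robot as it stands. The module is installed in compiled form; this text tells all that it offers.
- The arm moves only by the tool arm_command, never from a script. Its argument "increments" is a list of rows, each a list of 6 numbers: the shift along the tool's x, y, z in units of 0.2 m (1.0 is 0.2 m), then the turn, a rotation vector about the tool's x, y, z in units of pi rad (1.0 is pi rad). A call has exactly 5 rows; each row is the pose to reach, as a shift and turn from the pose commanded when the call began, along the tool's axes at that moment, turning the shorter way round; what a row does not reach only later rows make up. A row lasts 1/8 s, in which the tool goes at most 62.5 mm and 10.7 degrees, less where a joint would pass 70% of its speed; a pose out of reach is approached as far as the arm can. A call with a number of a shift or a turn outside -1 to 1 is refused whole. A call with a gripper value outside its range is refused whole. "fingers" is the closure, from -1 (fully open) to 1 (shut), set as the call begins (left out, the last holds). The fingers move at their own pace and stop on an object; "force" is the grip in N (left out, the last holds). Time passes only in rows, so rows that repeat a pose let the fingers close, or fill a call up. It gives the time, the measured TCP pose, the force, the opening and the grip force at its end, in the units of the state.
- read_state(): the state, without advancing time (a new reading comes with each control period).
- read_camera(name): name is "scene" or "top"; returns a dict with "image" (400x640x3 uint8, red, green, blue), "fx", "fy", "cx", "cy" (pixels), "T" (4x4, takes a point from camera to world coordinates). Camera axes: x right, y down, z forward; pixel columns grow to the right and rows downward; lengths in m; the calibration is good to about 2 mm. A picture is of the moment at which its call begins. There is no depth.
- close_job(): hands the job in; it is judged then, once.
The state is a dict: "t": time; "q": joint angles; "dq": joint speeds; "joint_torque": joint torques, N m; "tool_pos": TCP position; "orientation": TCP orientation; "force": force on the tool from outside, world axes, zero at the start; "wrist_torque": the same for the moment, N m; "opening": finger opening in m; "gripper_force": force on a finger pad.
Only numpy, scipy, OpenCV 4.12 (cv2) and the standard library are available. Lean on these libraries where they do the work, as an engineer would, in place of code of your own. Each camera call takes 0.05 s, during which the arm holds its last target. There are 200 camera calls.

## Working session

There is one attempt and no reset: what is moved stays moved. The work goes in short steps, Python scripts to look and compute and a tool call to move; the robot and the scene stay as the last step left them, time stands still between calls to the robot, and variables do not carry over. Pictures are saved under pics/ and viewed, at most 10 in all, crops included, and the job is handed in when it is done.

Besides the shell and the picture viewer there is one more tool, called after "Request:" by a JSON object that holds its "op" and its "data", one argument or row to a line. arm_command: Moves the arm, as the interface text tells. Shifts and turns lie within -1 to 1; 1 stands for 0.2 m of shift or pi rad of turn. Its arguments: {"type":"object","properties":{"increments":{"type":"array","items":{"type":"array","items":{"type":"number","minimum":-1,"maximum":1}}},"fingers":{"type":"number"},"force":{"type":"number"}},"required":["increments"]}

```bash
mkdir -p pics
python3 - <<'E'
from plant import *
import cv2,pickle
for n in("scene","top"):
    c=read_camera(n);cv2.imwrite(f"pics/{n}0.png",c["image"][:,:,::-1]);pickle.dump(c,open(f"{n}0.pkl","wb"))
    print(n,c["fx"],c["fy"],c["cx"],c["cy"],c["T"].round(4).tolist())
print(read_state())
E
```

```text
scene 496.69696865764524 496.69696865764524 310.3360440528565 194.17003699023016 [[0.4547, 0.5488, -0.7015, 1.7103], [0.8907, -0.2813, 0.3572, -0.6213], [-0.0013, -0.7872, -0.6167, 1.1787], [0.0, 0.0, 0.0, 1.0]]
top 489.20272630183274 489.20272630183274 328.41590665501343 200.50299267340586 [[0.0219, -0.9922, 0.1229, 0.3948], [-0.9997, -0.021, 0.0086, -0.0603], [-0.0059, -0.123, -0.9924, 1.6171], [0.0, 0.0, 0.0, 1.0]]
{'t': 0.1, 'q': array([ 1.17758004e+00,  1.31100784e-01,  1.48916493e+00, -3.54142662e-05,
        1.52298123e+00, -8.53872907e-02]), 'dq': array([ 5.97749853e-05, -1.27034290e-03, -2.54745542e-03,  1.30321258e-03,
        5.38717615e-04, -6.38142557e-04]), 'joint_torque': array([ 1.73035049e-03, -5.61341643e+01, -4.93095267e+01,  7.70716975e-02,
        2.90563493e-02, -3.75582965e-05]), 'tool_pos': array([0.18169518, 0.57161763, 0.40378603]), 'orientation': array([-4.81572107e-01, -3.10410029e+00,  2.53738922e-03]), 'force': array([-0.23321719, -0.94622446, -1.17417977]), 'wrist_torque': array([ 0.00064191,  0.03037736, -0.01054434]), 'gripper_force': 0.0, 'opening': 0.09326375385780272}
```

View pics/scene0.png

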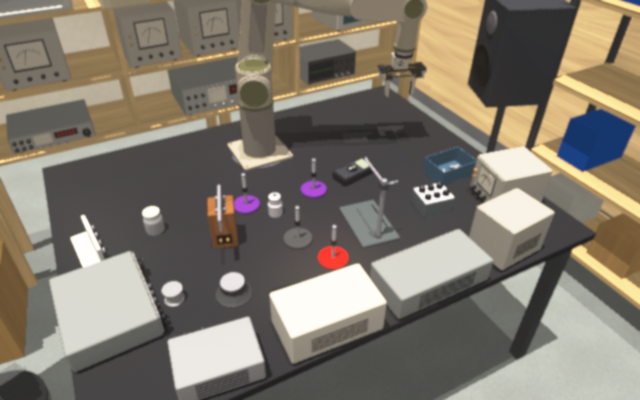

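View pics/top0.png

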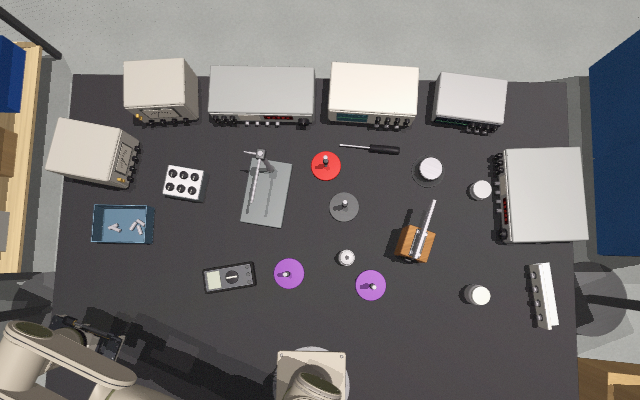

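The scene shows the stand at about top (260,155)–(266,190) and the speaker at top (416,240). There are four mic-like things in the top view: red (326,165), purple (289,273), purple (371,285) and one with a dark grey foot (344,206). The grey one fits, because it is metal, not coloured, and stands beside the hook seat. I'll confirm that in enlarged crops.

Run:
```python
import cv2
a=cv2.imread("pics/top0.png")[135:275,235:445]
cv2.imwrite("pics/c1.png",cv2.resize(a,(798,532),interpolation=cv2.INTER_CUBIC))
a=cv2.imread("pics/scene0.png")[150:275,200:400]
cv2.imwrite("pics/c2.png",cv2.resize(a,(800,500),interpolation=cv2.INTER_CUBIC))
```

```text
(no output)
```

View pics/c1.png

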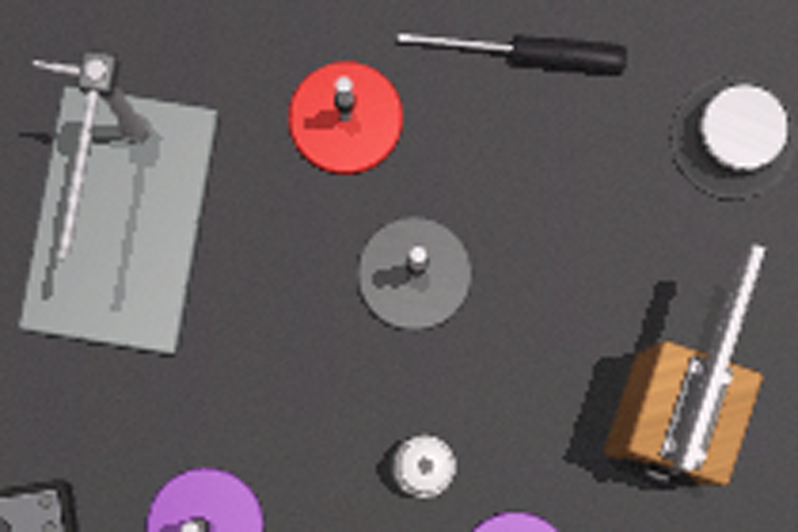

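View pics/c2.png

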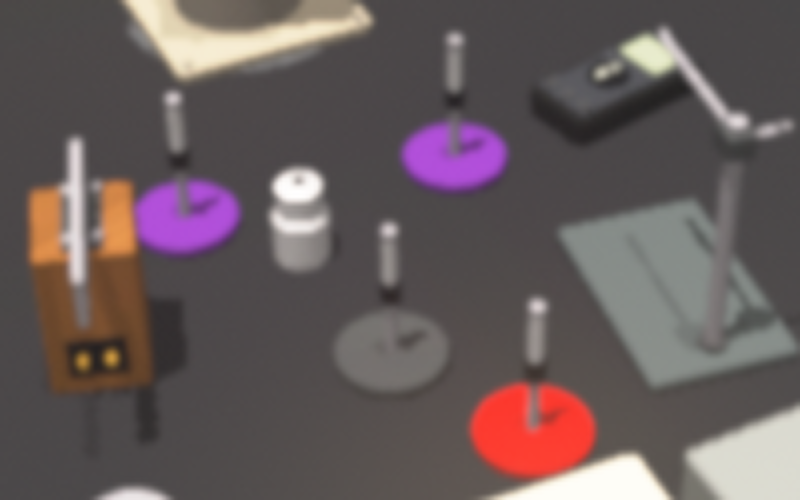

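The crops confirm it: the dark-grey-foot mic is at c1 (414,270) and the red and purple ones are look-alikes. The speaker front faces the robot. The common centre of mass is at x = (0.45·−3+0.41·43)/0.86 ≈ 19, so hole 3 is the one to use.

```bash
cat > h.py <<'E'
import numpy as np,pickle
C={n:pickle.load(open(f"{n}0.pkl","rb")) for n in("scene","top")}
def ray(c,u,v,z):
    c=C[c];d=c["T"][:3,:3]@[(u-c["cx"])/c["fx"],(v-c["cy"])/c["fy"],1];o=c["T"][:3,3]
    return o+d*(z-o[2])/d[2]
def px(n,p):
    c=C[n];q=c["T"][:3,:3].T@(np.array(p)-c["T"][:3,3]);return np.array([c["fx"]*q[0]/q[2]+c["cx"],c["fy"]*q[1]/q[2]+c["cy"]])
t=lambda x,y,z:ray("top",235+(x+.5)/3.8-.5,135+(y+.5)/3.8-.5,z)
s=lambda x,y,z:ray("scene",200+(x+.5)/4-.5,150+(y+.5)/4-.5,z)
E
python3 - <<'E'
from h import *
np.set_printoptions(precision=4,suppress=True)
for n,p in dict(rodtop=(97,70,.252),armtip=(64,257,.2485),b1=(62,88,.014),b2=(217,110,.014),b3=(176,353,.014),b4=(21,326,.014),barrear=(758,247,.196),barfront=(690,468,.196),cab1=(667,341,.15),cab2=(763,374,.15),cab3=(728,486,.15),mictip=(418,256,.145),micfoot=(414,272,.012),red=(344,85,.145),pur1=(192,524,.145),calib=(425,465,.082)).items(): print(n,t(*p))
for n,p in dict(rodtop=(737,120,.252),armtip=(663,31,.2485),barrear=(81,285,.196),barfront=(75,140,.196),mictip=(389,229,.145),pur1=(455,38,.145)).items(): print('S',n,s(*p))
E
```

```text
rodtop [0.6959 0.1489 0.252 ]
armtip [0.5547 0.1684 0.2485]
b1 [0.7316 0.2155 0.014 ]
b2 [0.7148 0.0786 0.014 ]
b3 [0.5007 0.1073 0.014 ]
b4 [0.5212 0.2423 0.014 ]
barrear [ 0.5799 -0.3569  0.196 ]
barfront [ 0.4098 -0.3046  0.196 ]
cab1 [ 0.5095 -0.2944  0.15  ]
cab2 [ 0.4851 -0.37    0.15  ]
cab3 [ 0.397  -0.3422  0.15  ]
mictip [ 0.5736 -0.0968  0.145 ]
micfoot [ 0.5757 -0.0969  0.012 ]
red [ 0.7113 -0.0346  0.145 ]
pur1 [0.3582 0.0766 0.145 ]
calib [ 0.4087 -0.1072  0.082 ]
S rodtop [0.6956 0.1548 0.252 ]
S armtip [0.5582 0.1727 0.2485]
S barrear [ 0.5844 -0.353   0.196 ]
S barfront [ 0.4091 -0.2982  0.196 ]
S mictip [ 0.5744 -0.0923  0.145 ]
S pur1 [0.3519 0.0833 0.145 ]
```

```bash
cat > go.py <<'E'
# usage: go.py x y z yaw_deg  -> increment from the measured pose (tool pointing down), in move units
import sys,numpy as np
from scipy.spatial.transform import Rotation as R
from plant import *
s=read_state();p=s["tool_pos"];A=R.from_rotvec(s["orientation"])
np.set_printoptions(precision=4,suppress=True)
M=A.as_matrix()
print("t %.2f"%s["t"],"pos",p,"yaw %.2f"%np.degrees(np.arctan2(M[1,0],M[0,0])),"zaxis",M[:,2],"q",s["q"],"open %.4f F"%s["opening"],s["force"],"tau",s["wrist_torque"])
a=sys.argv[1:]
for i in range(0,len(a)-3,4):
    x,y,z,w=map(float,a[i:i+4]);w=np.radians(w)
    B=R.from_matrix([[np.cos(w),np.sin(w),0],[np.sin(w),-np.cos(w),0],[0,0,-1]])
    print("inc",M.T@([x,y,z]-p)/.2,(A.inv()*B).as_rotvec()/np.pi)
    p=np.array([x,y,z]);A=B;M=A.as_matrix()
E
python3 go.py .34 .45 .5 120  .47 .28 .52 80  .5 .08 .52 40  .5 -.12 .52 10 .473 -.321 .5 -17.2
```

```text
t 0.10 pos [0.1817 0.5716 0.4038] yaw 162.36 zaxis [-0.0006 -0.0015 -1.    ] q [ 1.1776  0.1311  1.4892 -0.      1.523  -0.0854] open 0.0933 F [-0.2332 -0.9462 -1.1742] tau [ 0.0006  0.0304 -0.0105]
inc [-0.9385 -0.3405 -0.4806] [-0.0005  0.0002  0.2353]
inc [-1.0611  0.1379 -0.1   ] [0.     0.     0.2222]
inc [-0.9588  0.3214  0.    ] [0.     0.     0.2222]
inc [-0.6428  0.766   0.    ] [0.     0.     0.1667]
inc [-0.3075  0.9663  0.1   ] [0.     0.     0.1511]
```

Request:
{"op": "arm_command", "data": {
  "increments": [
    [-0.94, -0.34, -0.48, 0, 0, 0.235],
    [-0.94, -0.34, -0.48, 0, 0, 0.235],
    [-0.94, -0.34, -0.48, 0, 0, 0.235],
    [-0.94, -0.34, -0.48, 0, 0, 0.235],
    [-0.94, -0.34, -0.48, 0, 0, 0.235]
  ],
  "fingers": -1,
  "force": 60
}}

```text
t: 0.72
tool_pos: [0.3421, 0.4488, 0.502]
orientation: [1.575, 2.718, 0.003]
force: [-0.0, 0.3, -0.0]
opening: 0.0932
gripper_force: 0.0
```

Request:
{"op": "arm_command", "data": {
  "increments": [
    [-1, 0.14, -0.1, 0, 0, 0.22],
    [-1, 0.14, -0.1, 0, 0, 0.22],
    [-1, 0.14, -0.1, 0, 0, 0.22],
    [-1, 0.14, -0.1, 0, 0, 0.22],
    [-1, 0.14, -0.1, 0, 0, 0.22]
  ]
}}

```text
t: 1.35
tool_pos: [0.4649, 0.2908, 0.5196]
orientation: [-2.396, -2.03, 0.002]
force: [0.6, 1.1, -0.8]
opening: 0.0932
gripper_force: 0.0
```

Request:
{"op": "arm_command", "data": {
  "increments": [
    [-0.96, 0.32, 0, 0, 0, 0.22],
    [-0.96, 0.32, 0, 0, 0, 0.22],
    [-0.96, 0.32, 0, 0, 0, 0.22],
    [-0.96, 0.32, 0, 0, 0, 0.22],
    [-0.96, 0.32, 0, 0, 0, 0.22]
  ]
}}

```text
t: 1.98
tool_pos: [0.4958, 0.0916, 0.5201]
orientation: [-2.941, -1.103, 0.001]
force: [-0.4, 0.7, -0.1]
opening: 0.0927
gripper_force: 0.0
```

```bash
python3 go.py .5 -.12 .52 10 .473 -.321 .48 -17.2
```

```text
t 1.98 pos [0.4958 0.0916 0.5201] yaw 41.11 zaxis [-0.0011  0.0004 -1.    ] q [ 0.0807 -0.1477  1.5569  0.0005  1.7334  0.9341] open 0.0927 F [-0.4305  0.6647 -0.1108] tau [-0.0825  0.1094 -0.0416]
inc [-0.6799  0.8108 -0.0002] [-0.0003  0.0003  0.1729]
inc [-0.3075  0.9663  0.2   ] [0.     0.     0.1511]
```

Request:
{"op": "arm_command", "data": {
  "increments": [
    [-0.68, 0.81, 0, 0, 0, 0.173],
    [-0.68, 0.81, 0, 0, 0, 0.173],
    [-0.68, 0.81, 0, 0, 0, 0.173],
    [-0.68, 0.81, 0, 0, 0, 0.173],
    [-0.68, 0.81, 0, 0, 0, 0.173]
  ]
}}

```text
t: 2.6
tool_pos: [0.4996, -0.1199, 0.5201]
orientation: [-3.129, -0.274, 0.001]
force: [-0.4, 1.2, 0.4]
opening: 0.093
gripper_force: 0.0
```

Request:
{"op": "arm_command", "data": {
  "increments": [
    [-0.31, 0.97, 0.2, 0, 0, 0.151],
    [-0.31, 0.97, 0.2, 0, 0, 0.151],
    [-0.31, 0.97, 0.2, 0, 0, 0.151],
    [-0.31, 0.97, 0.2, 0, 0, 0.151],
    [-0.31, 0.97, 0.2, 0, 0, 0.151]
  ]
}}

```text
t: 3.22
tool_pos: [0.4717, -0.3211, 0.48]
orientation: [-3.105, 0.471, 0.002]
force: [0.3, 0.8, 0.3]
opening: 0.0932
gripper_force: 0.0
```

```bash
python3 go.py .473 -.321 .363 -17.2
```

```text
t 3.23 pos [ 0.4717 -0.3211  0.48  ] yaw -17.25 zaxis [-0.0008  0.0016 -1.    ] q [-0.6878  0.0324  1.4555  0.0007  1.6552  1.1841] open 0.0932 F [0.2663 0.8108 0.2789] tau [ 0.0171  0.1323 -0.0094]
inc [ 0.007  -0.0017  0.5852] [-0.0004  0.0004 -0.0003]
```

Request:
{"op": "arm_command", "data": {
  "increments": [
    [0, 0, 0.2, 0, 0, 0],
    [0, 0, 0.35, 0, 0, 0],
    [0, 0, 0.5, 0, 0, 0],
    [0, 0, 0.585, 0, 0, 0],
    [0, 0, 0.585, 0, 0, 0]
  ]
}}

```text
t: 3.85
tool_pos: [0.4713, -0.3205, 0.363]
orientation: [-3.105, 0.472, 0.002]
force: [0.3, -0.1, 0.4]
opening: 0.0929
gripper_force: 0.0
```

```bash
python3 - <<'E'
from plant import *
import cv2,numpy as np
a=read_camera("top")["image"][170:290,350:470,::-1];b=read_camera("scene")["image"][100:260,160:320,::-1]
cv2.imwrite("pics/g1.png",np.hstack([cv2.resize(x,(400,400),interpolation=2) for x in(a,b)]))
E
python3 go.py
```

```text
t 3.95 pos [ 0.4716 -0.3216  0.3653] yaw -17.37 zaxis [ 0.0015 -0.001  -1.    ] q [-0.6884  0.0722  1.6227  0.0002  1.4449  1.1855] open 0.0931 F [-0.4636 -0.3209  0.55  ] tau [0.0169 0.1363 0.0142]
```

View pics/g1.png

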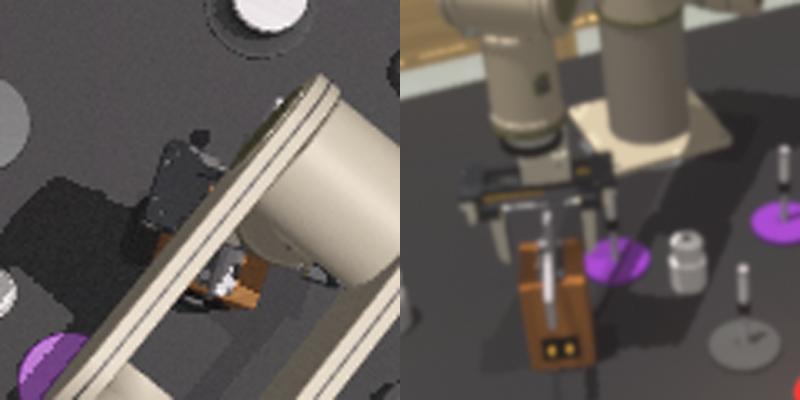

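The fingers straddle the bar, with tips at g1 (500,250) and (590,240) and the bar at about (547,255). Closing now.

Request:
{"op": "arm_command", "data": {
  "increments": [
    [0, 0, 0, 0, 0, 0],
    [0, 0, 0, 0, 0, 0],
    [0, 0, 0, 0, 0, 0],
    [0, 0, 0, 0, 0, 0],
    [0, 0, 0, 0, 0, 0]
  ],
  "fingers": 1,
  "force": 60
}}

```text
t: 4.58
tool_pos: [0.4708, -0.3222, 0.3637]
orientation: [-3.105, 0.477, 0.0]
force: [0.0, 0.4, -0.4]
opening: 0.0478
gripper_force: 0.0
```

```bash
python3 go.py .473 -.321 .55 -17.2  .47 -.22 .56 10
```

```text
t 4.58 pos [ 0.4708 -0.3222  0.3637] yaw -17.46 zaxis [-0.      0.0001 -1.    ] q [-0.69    0.0734  1.6243  0.      1.444   1.1855] open 0.0478 F [ 0.0178  0.3725 -0.4335] tau [-0.0128  0.161   0.0157]
inc [ 0.0085 -0.0092 -0.9314] [-0.      0.     -0.0015]
inc [-0.1637 -0.478  -0.05  ] [ 0.      0.     -0.1511]
```

Request:
{"op": "arm_command", "data": {
  "increments": [
    [0, 0, 0, 0, 0, 0],
    [0, 0, 0, 0, 0, 0],
    [0, 0, 0, 0, 0, 0],
    [0, 0, 0, 0, 0, 0],
    [0, 0, 0, 0, 0, 0]
  ]
}}

```text
t: 5.2
tool_pos: [0.4709, -0.3219, 0.3637]
orientation: [-3.105, 0.476, 0.0]
force: [0.2, 2.4, 0.1]
opening: 0.0075
gripper_force: 60.0
```

Request:
{"op": "arm_command", "data": {
  "increments": [
    [0, 0, 0, 0, 0, 0],
    [0, 0, 0, 0, 0, 0],
    [0, 0, 0, 0, 0, 0],
    [0, 0, -0.04, 0, 0, 0],
    [0, 0, -0.1, 0, 0, 0]
  ]
}}

```text
t: 5.82
tool_pos: [0.4704, -0.3221, 0.3828]
orientation: [-3.104, 0.477, 0.004]
force: [-0.4, 0.2, -9.8]
opening: 0.0076
gripper_force: 60.0
```

Request:
{"op": "arm_command", "data": {
  "increments": [
    [0, 0, -0.15, 0, 0, 0],
    [0, 0, -0.35, 0, 0, 0],
    [0, 0, -0.6, 0, 0, 0],
    [0, 0, -0.8, 0, 0, 0],
    [0, 0, -0.85, 0, 0, 0]
  ]
}}

```text
t: 6.45
tool_pos: [0.4708, -0.3223, 0.5578]
orientation: [3.102, -0.476, 0.008]
force: [0.3, 0.3, -8.3]
opening: 0.0079
gripper_force: 60.0
```

```bash
python3 go.py .47 -.2 .555 22  .45 -.05 .555 58 .455 .12 .555 82.5
```

```text
t 6.45 pos [ 0.4708 -0.3223  0.5578] yaw -17.47 zaxis [ 0.0047 -0.0041 -1.    ] q [-0.69    0.0371  1.3109 -0.0002  1.7873  1.1856] open 0.0079 F [ 0.3466  0.3042 -8.3002] tau [ 0.0623  0.2356 -0.0392]
inc [-0.1874 -0.5819  0.0113] [ 0.0014 -0.0015 -0.2193]
inc [ 0.1882 -0.7328  0.    ] [ 0.   0.  -0.2]
inc [ 0.7341 -0.4292  0.    ] [ 0.      0.     -0.1361]
```

Request:
{"op": "arm_command", "data": {
  "increments": [
    [-0.03, -0.1, 0, 0, 0, -0.035],
    [-0.07, -0.22, 0, 0, 0, -0.08],
    [-0.11, -0.35, 0, 0, 0, -0.13],
    [-0.15, -0.48, 0, 0, 0, -0.175],
    [-0.19, -0.58, 0, 0, 0, -0.22]
  ]
}}

```text
t: 7.08
tool_pos: [0.4694, -0.1991, 0.5516]
orientation: [-3.08, -0.611, 0.004]
force: [-0.3, 1.2, -8.0]
opening: 0.0075
gripper_force: 60.0
```

Request:
{"op": "arm_command", "data": {
  "increments": [
    [0.04, -0.15, 0, 0, 0, -0.04],
    [0.08, -0.3, 0, 0, 0, -0.08],
    [0.12, -0.45, 0, 0, 0, -0.12],
    [0.16, -0.6, 0, 0, 0, -0.16],
    [0.19, -0.73, 0, 0, 0, -0.2]
  ]
}}

```text
t: 7.7
tool_pos: [0.4493, -0.0495, 0.5518]
orientation: [-2.741, -1.532, 0.003]
force: [0.3, 0.4, -8.4]
opening: 0.0072
gripper_force: 60.0
```

Request:
{"op": "arm_command", "data": {
  "increments": [
    [0.15, -0.09, 0, 0, 0, -0.035],
    [0.3, -0.18, 0, 0, 0, -0.07],
    [0.45, -0.27, 0, 0, 0, -0.105],
    [0.6, -0.35, 0, 0, 0, -0.136],
    [0.73, -0.43, 0, 0, 0, -0.136]
  ]
}}

```text
t: 8.32
tool_pos: [0.4535, 0.12, 0.5517]
orientation: [-2.357, -2.075, 0.004]
force: [0.8, -0.3, -8.0]
opening: 0.0074
gripper_force: 60.0
```

```bash
python3 go.py .495 .177 .50 82.5 .495 .177 .433 82.5
```

```text
t 8.32 pos [0.4535 0.12   0.5517] yaw 82.72 zaxis [-0.0026 -0.0005 -1.    ] q [ 0.1494 -0.2354  1.5764 -0.0001  1.8032  0.2765] open 0.0074 F [ 0.8023 -0.2766 -8.0376] tau [-0.0536  0.0358 -0.0516]
inc [0.3091 0.1704 0.258 ] [-0.0008  0.0003  0.0012]
inc [0.    0.    0.335] [0. 0. 0.]
```

Request:
{"op": "arm_command", "data": {
  "increments": [
    [0.1, 0.06, 0.03, 0, 0, 0],
    [0.2, 0.11, 0.1, 0, 0, 0],
    [0.31, 0.17, 0.2, 0, 0, 0],
    [0.31, 0.17, 0.35, 0, 0, 0],
    [0.31, 0.17, 0.45, 0, 0, 0]
  ]
}}

```text
t: 8.95
tool_pos: [0.4948, 0.176, 0.46]
orientation: [-2.358, -2.073, 0.007]
force: [-0.3, -1.0, -8.3]
opening: 0.0069
gripper_force: 60.0
```

Request:
{"op": "arm_command", "data": {
  "increments": [
    [0, 0, 0.05, 0, 0, 0],
    [0, 0, 0.105, 0, 0, 0],
    [0, 0, 0.105, 0, 0, 0],
    [0, 0, 0.105, 0, 0, 0],
    [0, 0, 0.105, 0, 0, 0]
  ]
}}

```text
t: 9.57
tool_pos: [0.4954, 0.176, 0.4437]
orientation: [2.359, 2.073, 0.002]
force: [0.5, 0.6, -7.6]
opening: 0.0076
gripper_force: 60.0
```

```bash
python3 - <<'E'
from plant import *
import cv2,pickle
for n,(x,y,w,h) in dict(scene=(330,130,120,90),top=(190,120,130,110)).items():
    c=read_camera(n);pickle.dump(c,open(n+"1.pkl","wb"));cv2.imwrite(f"pics/{n}1.png",c["image"][:,:,::-1])
    a=c["image"][y:y+h,x:x+w,::-1];k=6 if n=="scene" else 5
    cv2.imwrite(f"pics/{n}1c.png",cv2.resize(a,None,fx=k,fy=k,interpolation=2))
E
python3 go.py .495 .177 .441 82.5
```

```text
t 9.68 pos [0.4954 0.176  0.4434] yaw 82.62 zaxis [ 0.0011  0.0003 -1.    ] q [ 0.2438 -0.0854  1.6372  0.      1.5887  0.3726] open 0.0075 F [-0.0567 -0.1383 -8.5061] tau [-0.1239  0.0286  0.0192]
inc [ 0.0047 -0.0024  0.012 ] [ 0.0003 -0.0001  0.0007]
```

View pics/scene1c.png

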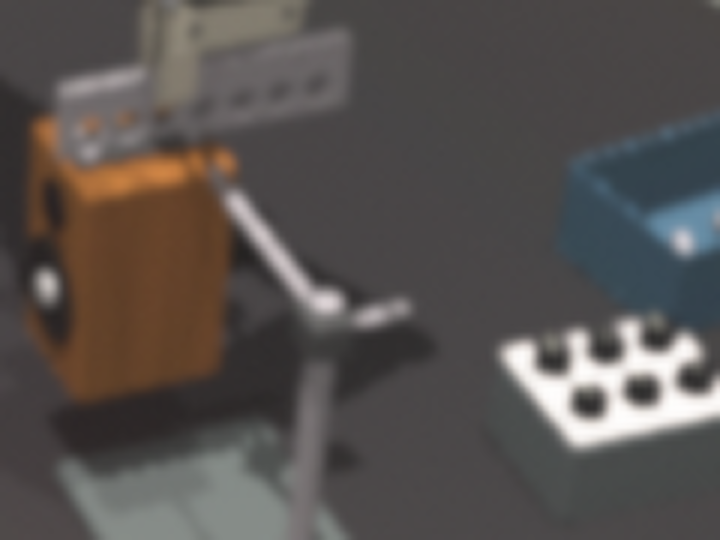

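View pics/top1c.png

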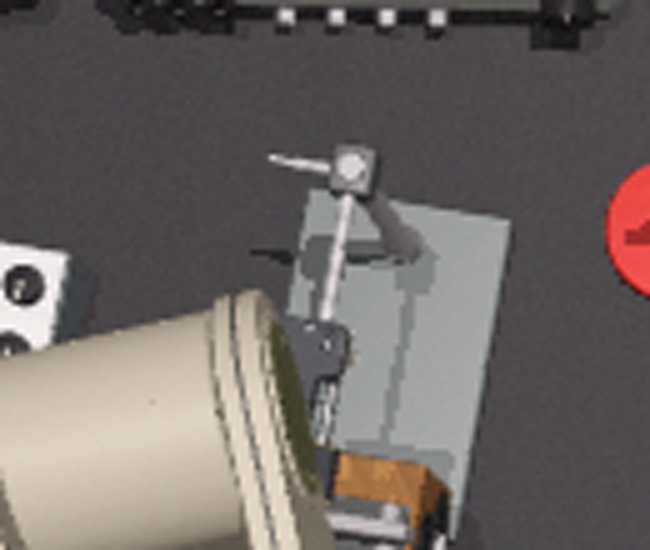

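The scene crop shows the bar from front end (57,87) to rear end (350,30), with the holes running from (90,125) to (318,82). The arm runs from (325,295) to about (230,195), and the speaker looks level. Next I fit the bar pose and the arm line in the same camera.

```bash
cat > fit.py <<'E'
from h import *
from scipy.optimize import least_squares
np.set_printoptions(precision=4,suppress=True)
u=lambda x,y,k,ox,oy:np.array([ox+(x+.5)/k-.5,oy+(y+.5)/k-.5])
w=np.radians(172.4);a=np.array([np.cos(w),np.sin(w),0])
# arm/rod: both cameras; params rod x,y, heading, scene and top pixel biases from calibration are neglected
armS=[u(230,195,6,330,130),u(280,248,6,330,130)]; rodS=u(325,300,6,330,130)
def line(p,n,pts):
    o=np.array([p[0],p[1],.240]);d=np.array([np.cos(p[2]),np.sin(p[2]),0])
    A,B=px(n,o+.03*d),px(n,o+.13*d);m=(B-A)/np.linalg.norm(B-A)
    return [m[0]*(q-A)[1]-m[1]*(q-A)[0] for q in pts]
f=lambda p:np.r_[px("scene",[p[0],p[1],.252])-rodS,line(p,"scene",armS),.3*(np.degrees(p[2])-172.4)]
r=least_squares(f,[.695,.15,w]).x;print("scene stand",r[:2],np.degrees(r[2]))
tcp=np.array([.4953,.1762]);yaw=np.radians(82.6)
F=np.array([-np.cos(yaw),-np.sin(yaw)]) # front
obs={}
for k,q in dict(h1=(90,125),h4=(205,109),h5=(243,97),h6=(282,90),h7=(318,82)).items(): obs[(-29+24*(int(k[1])-1),165)]=u(*q,6,330,130)
for k,q in {(-47,196):(57,87),(133,196):(350,30),(133,150):(345,103),(-47,150):(62,163)}.items(): obs[k]=u(*q,6,330,130)
def P(p,x,z,off=.004):
    X,Z=(x-19)/1e3,(z-196)/1e3;c,s=np.cos(p[2]),np.sin(p[2])
    h=tcp-F*(p[0]+X*c+Z*s)-off*a[:2]
    return np.r_[h,p[1]-X*s+Z*c]
g=lambda p:np.concatenate([px("scene",P(p,*k))-o for k,o in obs.items()])
s=least_squares(g,[0,.275,0]);p=s.x
print("offset(rearward of TCP) top z, pitch deg",p[0],p[1],np.degrees(p[2]),"res",s.fun.reshape(-1,2).round(1).tolist())
hole=P(p,19,165,0)
print("hole3",hole,"arm y there",r[1]+(r[0]-hole[0])*-np.tan(r[2]))
print("top stand check", t(97,70,.252))
E
python3 fit.py
```

```text
scene stand [0.6944 0.1567] 171.72519845295207
offset(rearward of TCP) top z, pitch deg 0.0012992069188131011 0.2794215076780831 -0.27166076920715243 res [[-0.1, 0.8], [0.0, -0.5], [-0.0, 0.2], [-0.2, 0.1], [0.0, 0.2], [0.8, 0.4], [0.1, 0.2], [-0.2, -0.7], [-0.5, -0.9]]
hole3 [0.4955 0.1776 0.2484] arm y there 0.18559039453574072
top stand check [0.6959 0.1489 0.252 ]
```

```bash
python3 go.py .538 .1725 .441 82.4
```

```text
t 9.68 pos [0.4954 0.176  0.4434] yaw 82.62 zaxis [ 0.0011  0.0003 -1.    ] q [ 0.2438 -0.0854  1.6372  0.      1.5887  0.3726] open 0.0075 F [-0.0567 -0.1383 -8.5061] tau [-0.1239  0.0286  0.0192]
inc [0.01   0.2137 0.0123] [ 0.0003 -0.0001  0.0012]
```

Request:
{"op": "arm_command", "data": {
  "increments": [
    [0, 0.07, 0.01, 0, 0, 0],
    [0.005, 0.14, 0.01, 0, 0, 0],
    [0.01, 0.21, 0.01, 0, 0, 0.001],
    [0.01, 0.21, 0.01, 0, 0, 0.001],
    [0.01, 0.21, 0.01, 0, 0, 0.001]
  ]
}}

```text
t: 10.3
tool_pos: [0.5373, 0.1726, 0.4404]
orientation: [-2.363, -2.07, 0.001]
force: [-0.1, 0.3, -8.2]
opening: 0.0076
gripper_force: 60.0
```

```bash
python3 - <<'E'
from plant import *
import cv2,pickle,numpy as np
for n,(x,y,w,h) in dict(scene=(332,140,70,55)).items():
    I=np.mean([read_camera(n)["image"].astype(float) for _ in range(4)],0).astype(np.uint8)
    a=I[y:y+h,x:x+w,::-1]
    cv2.imwrite(f"pics/{n}2c.png",cv2.convertScaleAbs(cv2.resize(a,None,fx=10.9,fy=10.9,interpolation=2),alpha=1.4))
E
python3 go.py .54 .1725 .441 82.4
```

```text
t 10.50 pos [0.5369 0.1727 0.4408] yaw 82.46 zaxis [ 0.  0. -1.] q [0.2202 0.0205 1.5383 0.     1.5828 0.3519] open 0.0071 F [-0.5297  0.0607 -8.0596] tau [-0.074   0.1043 -0.0249]
inc [ 0.0012  0.0154 -0.0009] [ 0.     -0.      0.0003]
```

View pics/scene2c.png

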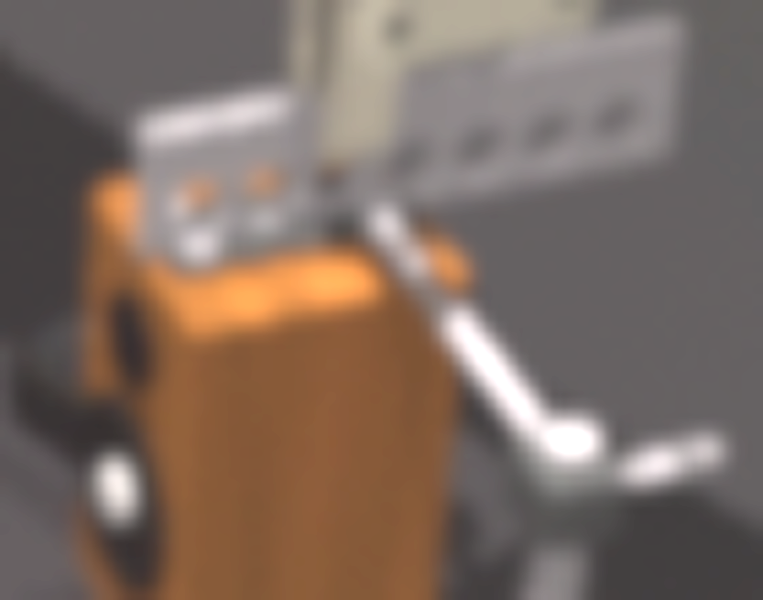

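```bash
cat > fit2.py <<'E'
exec(open("fit.py").read().split("armS=")[0])
U=lambda x,y:u(x,y,10.9,332,140)
tcp=np.array([.5369,.1727]);yaw=np.radians(82.45);F=-np.array([np.cos(yaw),np.sin(yaw)])
H={1:(200,190),2:(265,180),4:(410,155),5:(480,145),6:(548,128),7:(615,113)}
obs={(-29+24*(k-1),165):U(*q) for k,q in H.items()}
obs|={k:U(*q) for k,q in {(-47,196):(138,118),(133,196):(686,12),(133,150):(672,155),(-47,150):(150,260)}.items()}
def P(p,x,z,off=.004):
    X,Z=(x-19)/1e3,(z-196)/1e3;c,s=np.cos(p[2]),np.sin(p[2])
    return np.r_[tcp-F*(p[0]+X*c+Z*s)-off*a[:2],p[1]-X*s+Z*c]
s=least_squares(lambda p:np.concatenate([px("scene",P(p,*k))-o for k,o in obs.items()]),[0,.275,0]);p=s.x
print("bar",p[0],p[1],np.degrees(p[2]),s.fun.reshape(-1,2).round(1).tolist())
back=lambda q:(q-[332,140]+.5)*10.9-.5
print("hole3 px",back(px("scene",P(p,19,165))))
# arm in scene-camera coordinates: rod top centre + straight part of the arm; tip
for hd in(171.5,172.4,173.3):
    d=np.array([np.cos(np.radians(hd)),np.sin(np.radians(hd)),0])
    f=lambda r:np.r_[px("scene",[r[0],r[1],.252])-U(573,438),(px("scene",np.r_[r[:2],.24+r[2]]+.05*d)-px("scene",np.r_[r[:2],.24+r[2]]+.09*d))*0,
      [ (lambda A,B,q:np.cross(B-A,q-A)/np.linalg.norm(B-A))(px("scene",np.r_[r[:2],.24+r[2]]+.03*d),px("scene",np.r_[r[:2],.24+r[2]]+.13*d),U(*q)) for q in((490,362),(515,395),(465,330),(420,268))]]
    S=least_squares(f,[.695,.155,0]);r=S.x
    k=((r[:2]-tcp)@-d[:2]*-1)
    D=np.linalg.norm(r[:2]-tcp)
    X=np.r_[r[:2],.24+r[2]]+(D-.004)*d
    tip=np.r_[r[:2],.2445]+.145*d
    print(hd,r,"res",S.fun.round(2),"pierce",X,"px",back(px("scene",X)),"tip px",back(px("scene",tip)))
h3=P(p,19,165);print("hole3",h3)
E
python3 fit2.py 2>/dev/null
```

```text
bar 0.0011681269079753598 0.27843096521039884 0.37769164178976905 [[-0.2, 0.7], [0.4, 0.3], [0.1, 0.0], [0.1, -0.3], [0.2, -0.0], [0.4, 0.1], [0.9, 0.5], [-0.4, 0.7], [-0.6, -1.0], [-0.8, -1.0]]
hole3 px [340.1781 169.2493]
171.5 [0.6964 0.1551 0.0015] res [ 0.    0.    0.    0.   -0.01 -0.   -0.06  0.07] pierce [0.5417 0.1782 0.2415] px [354.1235 182.1841] tip px [369.5457 193.5203]
172.4 [0.6964 0.1551 0.003 ] res [ 0.   -0.    0.    0.   -0.06 -0.12 -0.04  0.23] pierce [0.5413 0.1758 0.243 ] px [347.1899 179.4339] tip px [362.7826 194.8675]
173.3 [0.6964 0.1551 0.0045] res [ 0.   -0.    0.    0.   -0.1  -0.24 -0.02  0.38] pierce [0.541  0.1734 0.2445] px [340.2762 176.9798] tip px [356.0628 196.2765]
hole3 [0.541  0.1731 0.2474]
```

Request:
{"op": "arm_command", "data": {
  "increments": [
    [0.0125, 0, 0.005, 0, 0, 0],
    [0.0125, 0.02, 0.005, 0, 0, 0],
    [0.0125, 0.04, 0.005, 0, 0, 0],
    [0.0125, 0.055, 0.005, 0, 0, 0],
    [0.0125, 0.07, 0.005, 0, 0, 0]
  ]
}}

```text
t: 11.12
tool_pos: [0.5516, 0.1731, 0.4397]
orientation: [-2.363, -2.07, 0.0]
force: [0.0, -0.9, -8.2]
opening: 0.0077
gripper_force: 60.0
```

Request:
{"op": "arm_command", "data": {
  "increments": [
    [0, 0.005, 0, 0, 0, 0],
    [0, 0.01, 0, 0, 0, 0],
    [0, 0.015, 0, 0, 0, 0],
    [0, 0.02, 0, 0, 0, 0],
    [0, 0.02, 0, 0, 0, 0]
  ]
}}

```text
t: 11.75
tool_pos: [0.5554, 0.1727, 0.4397]
orientation: [2.363, 2.07, 0.0]
force: [-0.5, -0.2, -8.2]
opening: 0.0077
gripper_force: 60.0
```

```bash
python3 go.py
```

```text
t 11.75 pos [0.5554 0.1727 0.4397] yaw 82.44 zaxis [ 0.  0. -1.] q [0.2133 0.0685 1.4908 0.     1.5823 0.3452] open 0.0077 F [-0.4655 -0.2098 -8.1746] tau [-0.0945  0.073  -0.0455]
```

Request:
{"op": "arm_command", "data": {
  "increments": [
    [0, 0.01, 0, 0, 0, 0],
    [0, 0.02, 0, 0, 0, 0],
    [0, 0.03, 0, 0, 0, 0],
    [0, 0.04, 0, 0, 0, 0],
    [0, 0.05, 0, 0, 0, 0]
  ]
}}

```text
t: 12.38
tool_pos: [0.5654, 0.1713, 0.4397]
orientation: [-2.363, -2.07, 0.0]
force: [0.3, -0.1, -8.9]
opening: 0.0074
gripper_force: 60.0
```

```bash
python3 - <<'E'
from plant import *
import cv2,numpy as np
n,(x,y,w,h)="scene",(332,140,70,55)
I=np.mean([read_camera(n)["image"].astype(float) for _ in range(3)],0).astype(np.uint8)
cv2.imwrite("pics/scene3c.png",cv2.convertScaleAbs(cv2.resize(I[y:y+h,x:x+w,::-1],None,fx=10.9,fy=10.9,interpolation=2),alpha=1.4))
E
python3 go.py .606 .166 .4395 82.4
```

```text
t 12.53 pos [0.5653 0.1714 0.4397] yaw 82.44 zaxis [-0.0001 -0.     -1.    ] q [0.2075 0.0933 1.4648 0.     1.5836 0.3395] open 0.0074 F [ 0.3401  0.3218 -8.1083] tau [-0.0983  0.0978 -0.0026]
inc [0.0002 0.2051 0.0008] [-0.      0.      0.0002]
```

View pics/scene3c.png

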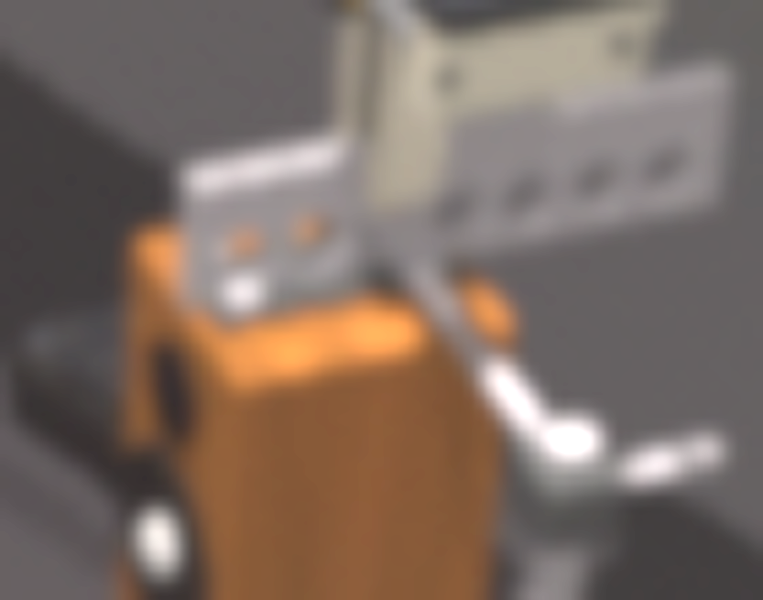

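The arm meets the plate at (395,235), between hole 2 (310,228) and hole 4 (460,205). That means it runs through hole 3 with no contact force, so I slide on to the seat.

Request:
{"op": "arm_command", "data": {
  "increments": [
    [0, 0.03, 0, 0, 0, 0],
    [0, 0.06, 0, 0, 0, 0],
    [0, 0.09, 0, 0, 0, 0],
    [0, 0.12, 0, 0, 0, 0],
    [0, 0.12, 0, 0, 0, 0]
  ]
}}

```text
t: 13.15
tool_pos: [0.5895, 0.1681, 0.4396]
orientation: [-2.363, -2.07, 0.0]
force: [0.4, 0.2, -8.0]
opening: 0.0075
gripper_force: 60.0
```

Request:
{"op": "arm_command", "data": {
  "increments": [
    [0, 0.03, 0, 0, 0, 0],
    [0, 0.06, 0, 0, 0, 0],
    [0, 0.085, 0, 0, 0, 0],
    [0, 0.085, 0, 0, 0, 0],
    [0, 0.085, 0.005, 0, 0, 0]
  ]
}}

```text
t: 13.78
tool_pos: [0.6059, 0.166, 0.4387]
orientation: [-2.363, -2.07, 0.0]
force: [0.0, -1.1, -8.0]
opening: 0.0074
gripper_force: 60.0
```

Request:
{"op": "arm_command", "data": {
  "increments": [
    [0, 0, 0.002, 0, 0, 0],
    [0, 0, 0.004, 0, 0, 0],
    [0, 0, 0.006, 0, 0, 0],
    [0, 0, 0.008, 0, 0, 0],
    [0, 0, 0.01, 0, 0, 0]
  ]
}}

```text
t: 14.4
tool_pos: [0.6059, 0.166, 0.4367]
orientation: [2.363, 2.07, 0.0]
force: [-0.3, -0.6, -7.8]
opening: 0.0072
gripper_force: 60.0
```

```bash
python3 go.py
```

```text
t 14.40 pos [0.6059 0.166  0.4367] yaw 82.44 zaxis [ 0. -0. -1.] q [ 0.1858  0.1956  1.358  -0.      1.588   0.3177] open 0.0072 F [-0.3493 -0.6131 -7.7785] tau [-0.052   0.039  -0.0098]
```

Request:
{"op": "arm_command", "data": {
  "increments": [
    [0, 0, 0.002, 0, 0, 0],
    [0, 0, 0.004, 0, 0, 0],
    [0, 0, 0.006, 0, 0, 0],
    [0, 0, 0.008, 0, 0, 0],
    [0, 0, 0.01, 0, 0, 0]
  ]
}}

```text
t: 15.02
tool_pos: [0.6059, 0.166, 0.4347]
orientation: [2.363, 2.07, 0.0]
force: [-0.1, 0.3, -8.6]
opening: 0.0073
gripper_force: 60.0
```

Request:
{"op": "arm_command", "data": {
  "increments": [
    [0, 0, 0.001, 0, 0, 0],
    [0, 0, 0.002, 0, 0, 0],
    [0, 0, 0.003, 0, 0, 0],
    [0, 0, 0.004, 0, 0, 0],
    [0, 0, 0.004, 0, 0, 0]
  ]
}}

```text
t: 15.65
tool_pos: [0.6059, 0.166, 0.4339]
orientation: [-2.363, -2.07, 0.0]
force: [0.5, -0.9, -8.0]
opening: 0.0076
gripper_force: 60.0
```

Request:
{"op": "arm_command", "data": {
  "increments": [
    [0, 0, 0.001, 0, 0, 0],
    [0, 0, 0.002, 0, 0, 0],
    [0, 0, 0.003, 0, 0, 0],
    [0, 0, 0.004, 0, 0, 0],
    [0, 0, 0.004, 0, 0, 0]
  ]
}}

```text
t: 16.27
tool_pos: [0.6059, 0.166, 0.4334]
orientation: [2.363, 2.07, 0.0]
force: [-0.6, 1.2, -5.8]
opening: 0.0074
gripper_force: 60.0
```

```bash
python3 go.py
```

```text
t 16.27 pos [0.6059 0.166  0.4334] yaw 82.44 zaxis [ 0.0003  0.     -1.    ] q [ 0.1858  0.1963  1.3632 -0.      1.5818  0.3177] open 0.0074 F [-0.6043  1.174  -5.85  ] tau [-0.1068  0.2039  0.0363]
```

Request:
{"op": "arm_command", "data": {
  "increments": [
    [0.004, 0, 0.001, 0, 0, 0],
    [0.006, 0, 0.002, 0, 0, 0],
    [0.006, 0, 0.004, 0, 0, 0],
    [0.006, 0, 0.004, 0, 0, 0],
    [0.006, 0, 0.004, 0, 0, 0]
  ]
}}

```text
t: 16.9
tool_pos: [0.6061, 0.1667, 0.4334]
orientation: [2.363, 2.069, 0.0]
force: [-3.4, -4.6, 0.7]
opening: 0.0076
gripper_force: 60.0
```

```bash
python3 go.py
```

```text
t 16.90 pos [0.6061 0.1667 0.4334] yaw 82.42 zaxis [ 0.0009 -0.0008 -1.    ] q [ 0.1872  0.1972  1.3623 -0.001   1.5813  0.3195] open 0.0076 F [-3.4492 -4.5818  0.6777] tau [-0.9206  0.672   0.0034]
```

Request:
{"op": "arm_command", "data": {
  "increments": [
    [0, 0, 0, 0, 0, 0],
    [0, 0, 0, 0, 0, 0],
    [0, 0, 0, 0, 0, 0],
    [0, 0, 0, 0, 0, 0],
    [0, 0, 0, 0, 0, 0]
  ],
  "force": 3
}}

```text
t: 17.52
tool_pos: [0.6062, 0.1674, 0.4331]
orientation: [2.362, 2.07, 0.002]
force: [-1.2, 0.5, 4.3]
opening: 0.0077
gripper_force: 3.0
```

Request:
{"op": "arm_command", "data": {
  "increments": [
    [0, 0, 0, 0, 0, 0],
    [0, 0, 0, 0, 0, 0],
    [0, 0, 0, 0, 0, 0],
    [0, 0, 0, 0, 0, 0],
    [0, 0, 0, 0, 0, 0]
  ],
  "fingers": 0.2
}}

```text
t: 18.15
tool_pos: [0.6061, 0.1671, 0.4323]
orientation: [-2.363, -2.07, 0.0]
force: [0.8, 0.4, -0.7]
opening: 0.0373
gripper_force: 0.0
```

```bash
python3 go.py
```

```text
t 18.15 pos [0.6061 0.1671 0.4323] yaw 82.44 zaxis [-0.0001 -0.     -1.    ] q [ 0.1876  0.1982  1.3632 -0.      1.5803  0.3195] open 0.0373 F [ 0.8323  0.3565 -0.7392] tau [-0.0363  0.0855  0.023 ]
```

Released. I retreat straight up, then back away towards the robot.

Request:
{"op": "arm_command", "data": {
  "increments": [
    [0, 0, -0.1, 0, 0, 0],
    [0, 0, -0.25, 0, 0, 0],
    [0, 0, -0.4, 0, 0, 0],
    [0, 0, -0.6, 0, 0, 0],
    [0, 0, -0.7, 0, 0, 0]
  ]
}}

```text
t: 18.77
tool_pos: [0.6056, 0.1671, 0.5773]
orientation: [2.361, 2.069, 0.007]
force: [-0.2, -0.1, -0.3]
opening: 0.0375
gripper_force: 0.0
```

Request:
{"op": "arm_command", "data": {
  "increments": [
    [0.1, -0.25, 0, 0, 0, 0],
    [0.3, -0.5, 0, 0, 0, 0],
    [0.5, -0.75, 0, 0, 0, 0],
    [0.7, -0.95, 0, 0, 0, 0],
    [0.7, -0.95, 0, 0, 0, 0]
  ]
}}

```text
t: 19.4
tool_pos: [0.4333, 0.3335, 0.5746]
orientation: [-2.357, -2.077, -0.004]
force: [0.1, -0.5, 0.5]
opening: 0.0372
gripper_force: 0.0
```

Request:
{"op": "arm_command", "data": {
  "increments": [
    [0, 0, 0, 0, 0, 0],
    [0, 0, 0, 0, 0, 0],
    [0, 0, 0, 0, 0, 0],
    [0, 0, 0, 0, 0, 0],
    [0, 0, 0, 0, 0, 0]
  ]
}}

```text
t: 20.02
tool_pos: [0.4364, 0.3306, 0.5723]
orientation: [-2.364, -2.069, 0.0]
force: [0.7, -0.3, -0.5]
opening: 0.0373
gripper_force: 0.0
```

```bash
python3 - <<'E'
from plant import *
import cv2,numpy as np
def g(n): return read_camera(n)["image"][:,:,::-1]
s=g("scene")
for _ in range(10): s2=g("scene")
t=g("top")
print("scene change over 0.5 s", cv2.absdiff(s[120:260,320:440],s2[120:260,320:440]).max(), cv2.absdiff(s[120:260,320:440],s2[120:260,320:440]).mean())
a=cv2.resize(s2[120:260,320:420],(400,560),interpolation=2);b=cv2.resize(t[120:260,210:310],(400,560),interpolation=2)
cv2.imwrite("pics/f.png",np.hstack([a,b]))
E
python3 go.py
```

```text
scene change over 0.5 s 7 0.3788492063492063
t 20.62 pos [0.4361 0.331  0.5724] yaw 82.45 zaxis [ 0.  0. -1.] q [ 0.5556 -0.0176  1.3395 -0.      1.8196  0.6873] open 0.0373 F [0.3083 0.351  0.1119] tau [-0.016   0.0221  0.0282]
```

View pics/f.png

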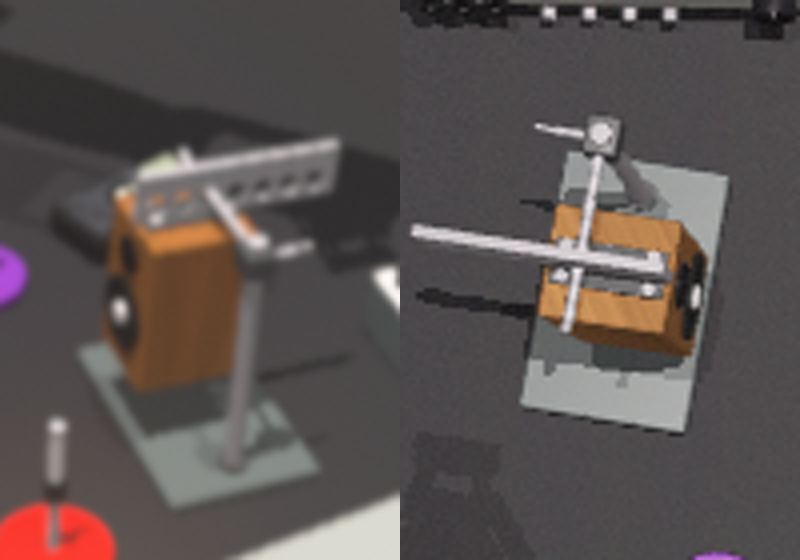

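The speaker hangs level and still by hole 3, with the arm passing through at left (212,190). Its driver faces the microphone side, at right (695,295), and the gripper is clear.

```bash
python3 -c "
from plant import *
print(close_job())"
```

```text
the job is handed in; nothing more can be done
None
```

The loudspeaker hangs level and still from the stand arm by its third hole, its front facing the grey-footed measuring microphone. The gripper is clear, and I handed the job in at about 21 s; the hand-in returned no verdict.

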